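# Show the beader which beads go where

## Robot

A 6-joint arm with a two-finger parallel gripper is mounted at the origin on the work surface. World frame = base frame: x ahead of the robot, y to its left, z up, the work surface at z = 0. Lengths are in m, angles in degrees, forces in N, time in s.
With the tool pointing down it reaches from about 0.4 to 0.825 m from the base axis. Payload 7 kg.
Tool frame: the origin (TCP) lies on the centre line of the jaws, within the pads' length; the fingertips stand 22 mm ahead of it and the grasp point (between the pads) lies 3 mm ahead of it; z points along the fingers, y is the line along which they close (so a half turn about z gives the same grasp; the last joint's range is limited). The gripper opens to 88 mm and grips with 3 to 60 N. Pads are 19 mm wide; open, the fingers measure 130 mm over their backs; the gripper's body (78 mm by 193 mm) begins 47 mm behind the grasp point.
Start: joints at [-49.956, 20.546, 0.682, 0, -70.136, -16.507], TCP at [0.27, -0.619, 0.249] pointing down, gripper open.
Joint ranges: [-176.03, 176.03], [-82.01, 121.73], [-58.28, 71.71], [-173.87, 95.51], [-174.79, -0.11], [-173.66, 173.66]. Speed limits (degrees/s): [136.94, 136.94, 172.46, 180, 180, 180].

## Interface

Orientations are given as [roll, pitch, yaw] about the fixed x, y, z axes, in that order (R = Rz(yaw) Ry(pitch) Rx(roll)).
In Python, from plant import get_state, cams, r gives the robot as it stands.
- The arm moves only by the tool apply_moves, never from a script. Its argument "targets" is a list of rows, each an object with "dp": the shift along the world's x, y, z in m, a list of three; "yaw": the turn about the world's z in degrees. In form: [{"dp": [x, y, z], "yaw": yaw}, ...]. A call has 1 to 20 rows; each row is the pose to reach, as a shift and turn from the pose commanded when the call began; what a row does not reach only later rows make up. A row lasts 1/12 s, in which the tool goes at most 41.7 mm and 7.16 degrees, less where a joint would pass 70% of its speed; a pose out of reach is approached as far as the arm can. A call with a gripper value outside its range is refused whole. "grip" is the gripper command: -1 is fully open, 1 is shut, values between are in proportion, set as the call begins (left out, the last holds). The fingers move at their own pace and stop on an object; "squeeze" is the grip in N (left out, the last holds). Time passes only in rows, so rows that repeat a pose let the fingers close. It gives the time, the measured TCP pose, the force, the opening and the grip force at its end, in the units of the state.
- get_state(): the state, without advancing time (a new reading comes with each control period).
- cams.capture(name): name is "scene" or "side" or "wrist"; returns a dict with "image" (384x512x3 uint8, red, green, blue), "range_z" (384x512 float32, m along the optical axis (not along the pixel's ray), 0 where there is no reading), "fx", "fy", "cx", "cy" (pixels), "R" (3x3) and "t" (3): a world point X has camera coordinates R X + t; the wrist camera has in their place "T_tool_cam" (4x4, takes a point from camera to tool coordinates, whose origin is the TCP and whose axes are the flange's). Camera axes: x right, y down, z forward; pixel columns grow to the right and rows downward; lengths in m; the calibration is good to about 2 mm. A picture is of the moment at which its call begins: read the wrist's pose just before it.
- r.close_job(): hands the job in; it is judged then, once.
The state is a dict: "time_s": time; "joints": joint angles; "qd": joint speeds; "joint_torque": joint torques, N m; "tcp_pos": TCP position; "eef_rot": TCP orientation; "contact_force": force on the tool from outside, world axes, zero at the start; "moment": the same for the moment, N m; "gripper_width": finger opening in m; "gripper_force": force on a finger pad.
Only numpy, scipy, OpenCV 4.12 (cv2) and the standard library are available. Lean on these libraries where they do the work, as an engineer would, in place of code of your own. Each camera call takes 0.05 s, during which the arm holds its last target. There are 200 camera calls.

## Task

A learner is laying out a necklace and a group of coral-red beads is missing from the row on the bead board: show her what comes next. Point at the pot of coral-red beads with the fingertips a few centimetres above its middle, hold that for two seconds, then point in the same way at the gap in the bead row and hold for two seconds, and finally raise the hand to at least 20 cm above the table so that she can reach in. Only point: touch nothing at all, do not point at (come down over) any other pot, and leave every pot and tool where it is.

Things in the scene. Friction and masses are not known exactly. Their poses are not given: they have to be found in the camera images.
- pot_coral: open clear plastic pot, 52 mm outside diameter, 30 mm tall, loose (about 60 g), upright on the table, filled to 22 mm with coral-red (orange-red) 10 mm beads; origin at the centre of its underside, z up. This is the pot to point at
- pot_coral_mouth (a point): centre of the mouth of the coral-red pot, level with its rim, 30 mm above the table
- bead_board: bead board: light-grey tray 200 mm (its x) by 286 mm (its y), 8 mm thick, fixed at a varying place and yaw, with two concentric U-shaped channels (ridges under 12 mm, legs along y, bend at +y) and wells between. A row of 10 mm beads lies in the outer channel, tops 18 mm above the table, repeating 2 mint, 1 dark green, 2 mint, 4 coral-red; fixed to the board. Origin at the centre of its underside, z up
- gap (a point): the gap in the bead row: middle of the about 41 mm long empty stretch of the outer channel where four coral-red beads are missing, in the leg on the board's -x side; the point is on the channel floor, 8 mm above the table. z up
- pot_mint: open clear plastic pot, 52 mm outside diameter, 30 mm tall, loose (about 60 g), upright on the table, filled to 22 mm with pale mint-green 10 mm beads; origin at the centre of its underside, z up. Not to be pointed at or touched
- pot_dark: open clear plastic pot, 52 mm outside diameter, 30 mm tall, loose (about 60 g), upright on the table, filled to 22 mm with dark green 10 mm beads; origin at the centre of its underside, z up. Not to be pointed at or touched
- pot_white: open clear plastic pot, 52 mm outside diameter, 30 mm tall, loose (about 60 g), upright on the table, filled to 22 mm with white 10 mm beads; origin at the centre of its underside, z up. Not to be pointed at or touched
- pot_honey: open clear plastic pot, 52 mm outside diameter, 30 mm tall, loose (about 60 g), upright on the table, filled to 22 mm with honey-yellow 10 mm beads; origin at the centre of its underside, z up. Not to be pointed at or touched
- pot_mint_mouth (a point): centre of the mouth of that pot (mint beads), level with its rim, 30 mm above the table
- pot_dark_mouth (a point): centre of the mouth of that pot (dark green beads), level with its rim, 30 mm above the table
- pot_white_mouth (a point): centre of the mouth of that pot (white beads), level with its rim, 30 mm above the table
- pot_honey_mouth (a point): centre of the mouth of that pot (honey-yellow beads), level with its rim, 30 mm above the table
- scissors: small embroidery scissors with gold ring handles lying a little open, about 120 mm long, 40 mm wide, 8 mm high, loose; origin at the pivot, blades to its +x. To be left alone
- pliers: flat-nose pliers with blue grips lying flat, about 130 mm long, 50 mm wide, 12 mm high, loose; origin near the pivot, jaws to its +x. To be left alone
- bangle: plain gold-coloured bangle lying flat, 68 mm outside diameter, 8 mm high, loose; origin at its centre on the table. To be left alone
- scoop: small aluminium bead scoop, tray 36 x 50 mm with a 45 mm tail to its +x, 11 mm high, loose; origin under the tray's middle. To be left alone
Not all that is in view belongs to the job. What is shaped like the pot_coral but purple is not meant.

How it is judged:
By the outcome, as a careful person would: the job done as asked, in the order asked, and still so for the second after the job is handed in, with the robot touching nothing.
It also fails if it takes over 45 s, if anything falls off the work surface, if the arm or the gripper's body presses on something with over 40 N, if the wrist force passes 120 N, or if a joint passes its speed limit or range.

## Working session

There is one attempt and no reset: what is moved stays moved. The work goes in short steps, Python scripts to look and compute and a tool call to move; the robot and the scene stay as the last step left them, time stands still between calls to the robot, and variables do not carry over. Pictures are saved under pics/ and viewed, at most 10 in all, crops included, and the job is handed in when it is done.

Besides the shell and the picture viewer there is one more tool, called as a command line: name --argument value ..., lists and objects as JSON in quotes. apply_moves: Moves the arm, as the interface text tells. Its arguments: {"type":"object","properties":{"targets":{"type":"array","items":{"type":"object","properties":{"dp":{"type":"array","items":{"type":"number"}},"yaw":{"type":"number"}}}},"grip":{"type":"number"},"squeeze":{"type":"number"}},"required":["targets"]}

```bash
mkdir -p pics; python3 - <<'E'
from plant import get_state,cams
import cv2,numpy as np,pickle
s=get_state();print(s['time_s'],s['tcp_pos'],s['eef_rot'],s['gripper_width'])
for n in('scene','side'):
    c=cams.capture(n);pickle.dump(c,open(n+'.pkl','wb'))
    cv2.imwrite(f'pics/{n}.png',cv2.resize(c['image'][:,:,::-1],(800,600),interpolation=cv2.INTER_CUBIC))
    print(n,c['fx'],c['cx'],c['cy'],(-c['R'].T@c['t']).round(3))
E
```

```text
0.0 [ 0.26936659 -0.61844467  0.24763287] [ 1.79905279e+02 -8.70265080e-03 -1.56468061e+02] 0.08771730475891625
scene 460.85242126610217 251.72948400339118 186.81496401095163 [ 1.182 -0.675  0.796]
side 429.5260920034722 253.83193443664905 185.35711907665114 [0.497 0.71  0.673]
```

View pics/scene.png

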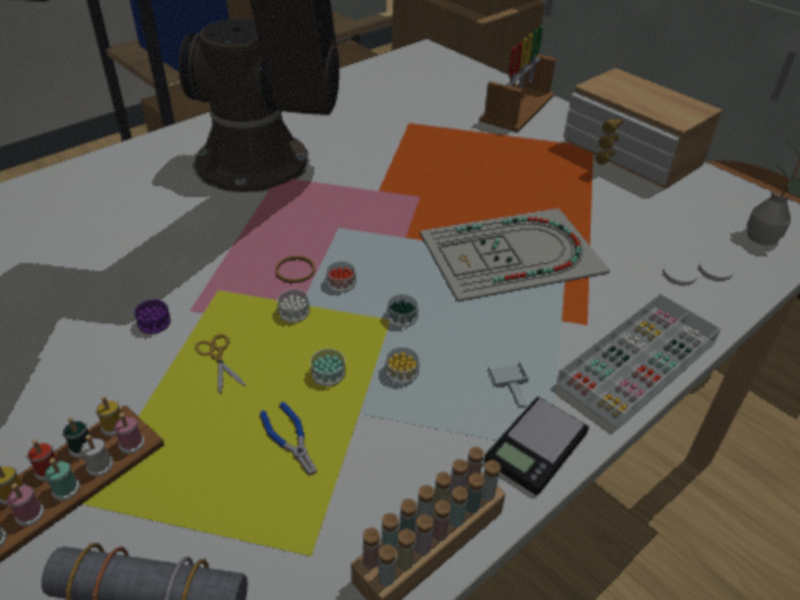

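View pics/side.png

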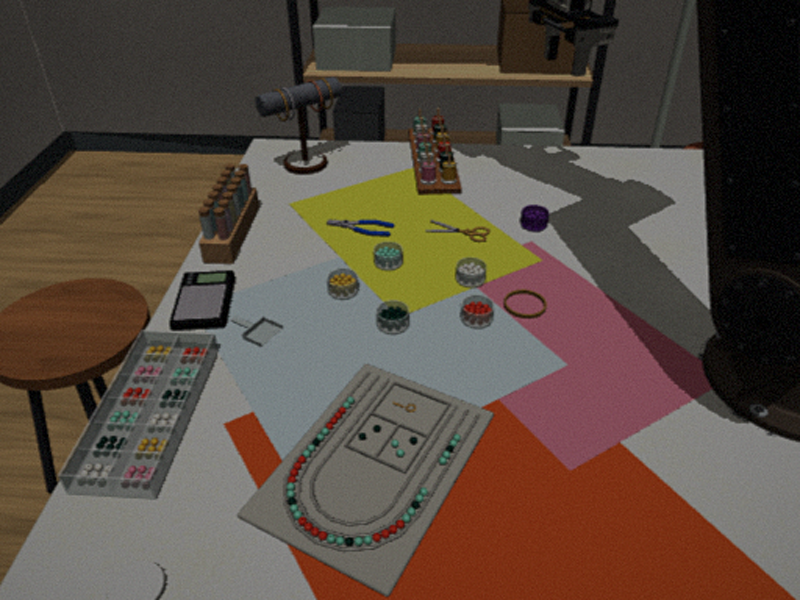

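The coral candidates are the coral pot at scene (341,276) / side (477,311), the purple pot at scene (152,316), the red tray beads at side (135,393), the red-capped bottle at scene (40,458), and the coral beads in the board row. By the description I choose the pot at (341,276). The gap looks to be in the board's right leg at about side (432,474).

```bash
cat >h.py <<'E'
import numpy as np,cv2,pickle
def ray(c,u,v,z):
    R,t=c['R'],c['t'];o=-R.T@t;d=R.T@np.array([(u-c['cx'])/c['fx'],(v-c['cy'])/c['fy'],1])
    return o+d*(z-o[2])/d[2]
def blobs(c,lo,hi,amin=3):
    m=cv2.inRange(cv2.cvtColor(c['image'],cv2.COLOR_RGB2HSV),lo,hi)
    n,l,s,ce=cv2.connectedComponentsWithStats(m)
    return [(ce[i],s[i][4]) for i in range(1,n) if s[i][4]>=amin]
E
python3 - <<'E'
from h import *
C={n:pickle.load(open(n+'.pkl','rb')) for n in('scene','side')}
k=800/512
P={'coral':((341,272),(477,309)),'white':((293,302),(471,270)),'dark':((403,307),(393,316)),'mint':((327,363),(388,255)),'honey':((402,362),(343,283)),'purple':((152,316),(535,216)),'bangle':((295,269),(525,303))}
for n,(a,b) in P.items(): print(n,*[ray(C[q],p[0]/k,p[1]/k,.022 if n!='bangle' else .004).round(3)[:2] for q,p in zip(('scene','side'),(a,b))])
for q,box in(('scene',(80,130)),('side',(80,130))):
    pass
for q,a in(('scene',(341,272)),('side',(477,309))):
    for ce,ar in blobs(C[q],(0,130,60),(9,255,255),15):
        if np.hypot(*(ce-np.array(a)/k))<12: print('coral mask',q,ce,ar,ray(C[q],*ce,.022).round(4))
c=C['side']['image'][220:385,150:320,::-1];c2=C['scene']['image'][125:200,260:395,::-1]
a=cv2.resize(c,(600,582),interpolation=cv2.INTER_CUBIC);cv2.imwrite('pics/c1.png',a)
c2=C['scene']['image'][120:215,170:400,::-1];cv2.imwrite('pics/c2.png',cv2.resize(c2,None,fx=3.4,fy=3.4,interpolation=cv2.INTER_CUBIC))
E
```

```text
coral [ 0.433 -0.102] [ 0.436 -0.1  ]
white [ 0.442 -0.209] [ 0.443 -0.203]
dark [ 0.566 -0.082] [ 0.564 -0.076]
mint [ 0.584 -0.249] [ 0.585 -0.239]
honey [ 0.654 -0.164] [ 0.651 -0.155]
purple [ 0.327 -0.395] [ 0.321 -0.383]
bangle [ 0.357 -0.145] [ 0.357 -0.143]
coral mask scene [217.8375 174.625 ] 80 [ 0.4336 -0.1047  0.022 ]
coral mask side [305.33663366 196.94059406] 101 [ 0.4357 -0.1035  0.022 ]
```

View pics/c1.png

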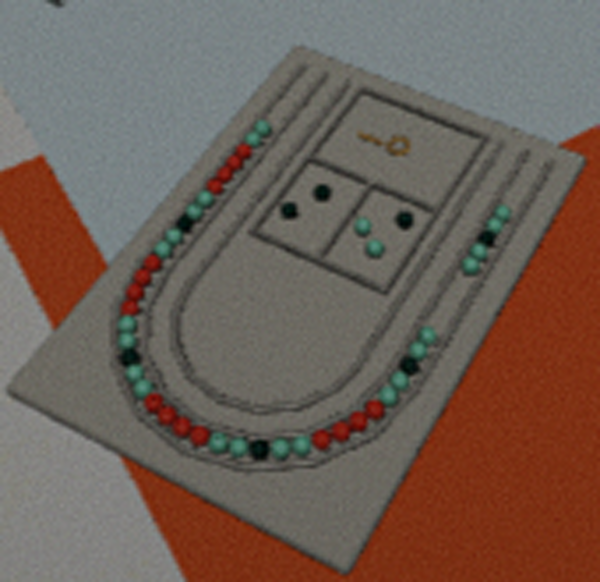

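View pics/c2.png

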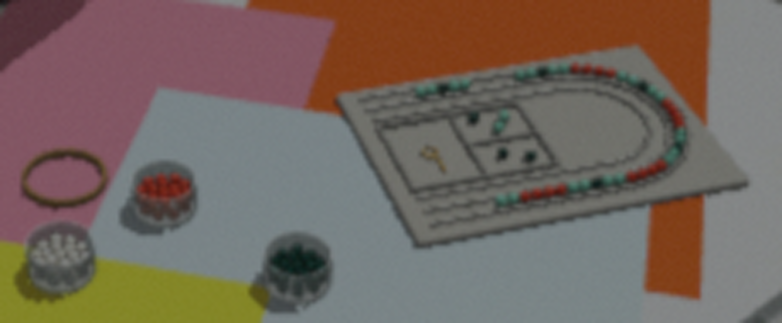

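```bash
python3 - <<'E'
from h import *
C={n:pickle.load(open(n+'.pkl','rb')) for n in('scene','side')}
s=600/170
for q,ps in(('side',[(472,266),(428,335),(503,213)]),('scene',[(462,85),(520,74),(420,91)])):
    f=(lambda p:(150+p[0]/s,220+p[1]/s)) if q=='side' else (lambda p:(170+p[0]/3.4,120+p[1]/3.4))
    b=[ray(C[q],*f(p),.013) for p in ps]
    print(q,[x.round(4)[:2] for x in b],'span',np.linalg.norm(b[0]-b[1]).round(4),'mid',((b[0]+b[1])/2).round(4),'row5',np.linalg.norm(b[0]-b[2]).round(4))
E
```

```text
side [array([0.483 , 0.1862]), array([0.5049, 0.2315]), array([0.4664, 0.1487])] span 0.0503 mid [0.494  0.2089 0.013 ] row5 0.0411
scene [array([0.4837, 0.1817]), array([0.5048, 0.2322]), array([0.4666, 0.1478])] span 0.0548 mid [0.4942 0.2069 0.013 ] row5 0.0379
```

apply_moves --targets '[{"dp":[0.01,0.03,0],"yaw":0},{"dp":[0.02,0.065,0],"yaw":0},{"dp":[0.032,0.1,0],"yaw":0},{"dp":[0.043,0.135,0],"yaw":0},{"dp":[0.054,0.17,0],"yaw":0},{"dp":[0.065,0.205,0],"yaw":0},{"dp":[0.076,0.24,0],"yaw":0},{"dp":[0.087,0.275,0],"yaw":0},{"dp":[0.099,0.31,0],"yaw":0},{"dp":[0.11,0.345,0],"yaw":0},{"dp":[0.121,0.38,0],"yaw":0},{"dp":[0.132,0.415,0],"yaw":0},{"dp":[0.143,0.45,0],"yaw":0},{"dp":[0.154,0.485,0],"yaw":0},{"dp":[0.16,0.505,0],"yaw":0},{"dp":[0.165,0.515,0],"yaw":0},{"dp":[0.165,0.515,0],"yaw":0},{"dp":[0.165,0.515,0],"yaw":0}]' --grip 1

```text
time_s: 1.6
tcp_pos: [0.4344, -0.1037, 0.2483]
eef_rot: [180.0, -0.0, -156.4]
contact_force: [-0.3, -0.4, 0.5]
gripper_width: 0.0006
gripper_force: 0.0
```

Both views agree: the gap span is about 50 mm between bead centres and the middle is at (0.494, 0.208). I'll take one close wrist look at the coral pot before coming down.

```bash
python3 - <<'E'
from h import *
from plant import get_state,cams
from scipy.spatial.transform import Rotation as Ro
s=get_state();c=cams.capture('wrist')
T=np.eye(4);T[:3,:3]=Ro.from_euler('xyz',s['eef_rot'],degrees=True).as_matrix();T[:3,3]=s['tcp_pos']
W=T@c['T_tool_cam'];c['R']=W[:3,:3].T;c['t']=-c['R']@W[:3,3]
for ce,a in blobs(c,(0,130,60),(9,255,255),100): print(ce,a,ray(c,*ce,.022).round(4))
cv2.imwrite('pics/w.png',c['image'][:,:,::-1])
E
```

```text
[249.25801282 174.34455128] 624 [ 0.4353 -0.1082  0.022 ]
```

View pics/w.png

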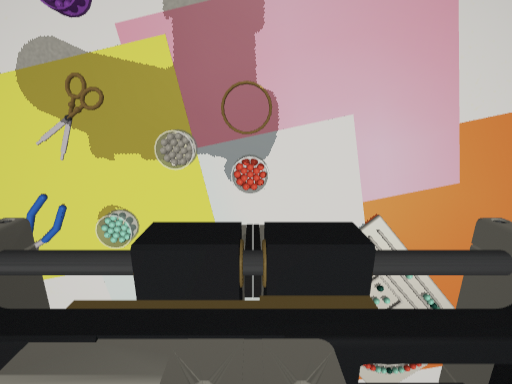

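The wrist view shows the coral pot at pixel (250,174), near (0.435, -0.106), which agrees with the other views. The white and mint pots are well clear of it. I'll lower to about 3.5 cm above the mouth and hold.

apply_moves --targets '[{"dp":[0.001,-0.002,-0.02],"yaw":0},{"dp":[0.001,-0.002,-0.05],"yaw":0},{"dp":[0.001,-0.002,-0.08],"yaw":0},{"dp":[0.001,-0.002,-0.11],"yaw":0},{"dp":[0.001,-0.002,-0.135],"yaw":0},{"dp":[0.001,-0.002,-0.152],"yaw":0},{"dp":[0.001,-0.002,-0.161],"yaw":0},{"dp":[0.001,-0.002,-0.161],"yaw":0},{"dp":[0.001,-0.002,-0.161],"yaw":0},{"dp":[0.001,-0.002,-0.161],"yaw":0}]'

```text
time_s: 2.48
tcp_pos: [0.4363, -0.1062, 0.0886]
eef_rot: [-180.0, 0.1, -156.5]
contact_force: [-0.5, -0.3, -0.2]
gripper_width: 0.0002
gripper_force: 0.0
```

apply_moves --targets '[{"dp":[0,0,0],"yaw":0},{"dp":[0,0,0],"yaw":0},{"dp":[0,0,0],"yaw":0},{"dp":[0,0,0],"yaw":0},{"dp":[0,0,0],"yaw":0},{"dp":[0,0,0],"yaw":0},{"dp":[0,0,0],"yaw":0},{"dp":[0,0,0],"yaw":0},{"dp":[0,0,0],"yaw":0},{"dp":[0,0,0],"yaw":0},{"dp":[0,0,0],"yaw":0},{"dp":[0,0,0],"yaw":0},{"dp":[0,0,0],"yaw":0},{"dp":[0,0,0],"yaw":0},{"dp":[0,0,0],"yaw":0},{"dp":[0,0,0],"yaw":0},{"dp":[0,0,0],"yaw":0},{"dp":[0,0,0],"yaw":0},{"dp":[0,0,0],"yaw":0},{"dp":[0,0,0],"yaw":0}]'

```text
time_s: 4.15
tcp_pos: [0.4355, -0.1058, 0.0876]
eef_rot: [-180.0, -0.0, -156.5]
contact_force: [0.1, 0.2, -0.4]
gripper_width: 0.0005
gripper_force: 0.0
```

apply_moves --targets '[{"dp":[0,0,0],"yaw":0},{"dp":[0,0,0],"yaw":0},{"dp":[0,0,0],"yaw":0},{"dp":[0,0,0],"yaw":0},{"dp":[0,0,0],"yaw":0},{"dp":[0,0,0],"yaw":0},{"dp":[0,0,0],"yaw":0},{"dp":[0,0,0],"yaw":0},{"dp":[0,0,0],"yaw":0},{"dp":[0,0,0],"yaw":0}]'

```text
time_s: 4.98
tcp_pos: [0.4356, -0.1058, 0.0876]
eef_rot: [-180.0, 0.0, -156.5]
contact_force: [0.3, 0.3, 1.3]
gripper_width: 0.0005
gripper_force: 0.0
```

The first hold lasted about 2.5 s. Next I go up and across to the gap.

apply_moves --targets '[{"dp":[0,0,0.02],"yaw":0},{"dp":[0,0,0.05],"yaw":0},{"dp":[0,0,0.085],"yaw":0},{"dp":[0,0,0.12],"yaw":0},{"dp":[0.002,0.01,0.13],"yaw":0},{"dp":[0.007,0.04,0.13],"yaw":0},{"dp":[0.013,0.07,0.13],"yaw":0},{"dp":[0.019,0.105,0.13],"yaw":0},{"dp":[0.026,0.14,0.13],"yaw":0},{"dp":[0.033,0.175,0.13],"yaw":0},{"dp":[0.039,0.21,0.13],"yaw":0},{"dp":[0.046,0.245,0.13],"yaw":0},{"dp":[0.052,0.28,0.13],"yaw":0},{"dp":[0.057,0.304,0.13],"yaw":0},{"dp":[0.058,0.314,0.13],"yaw":0},{"dp":[0.058,0.314,0.13],"yaw":0},{"dp":[0.058,0.314,0.13],"yaw":0}]'

```text
time_s: 6.4
tcp_pos: [0.4931, 0.2081, 0.217]
eef_rot: [-180.0, -0.1, -156.4]
contact_force: [-0.5, -0.2, -0.2]
gripper_width: 0.0006
gripper_force: 0.0
```

```bash
python3 - <<'E'
from h import *
from plant import get_state,cams
from scipy.spatial.transform import Rotation as Ro
s=get_state();c=cams.capture('wrist');pickle.dump((s,c),open('w2.pkl','wb'))
print(s['tcp_pos'],c['T_tool_cam'][:3,3].round(3))
T=np.eye(4);T[:3,:3]=Ro.from_euler('xyz',s['eef_rot'],degrees=True).as_matrix();T[:3,3]=s['tcp_pos']
W=T@c['T_tool_cam'];R=W[:3,:3].T;t=-R@W[:3,3]
p=R@np.array([.494,.208,.008])+t;print(p[:2]/p[2]*c['fx']+[c['cx'],c['cy']])
cv2.imwrite('pics/w2.png',c['image'][:,:,::-1])
E
```

```text
[0.49309909 0.20812372 0.21703931] [ 0.073 -0.    -0.137]
[252.221889   178.35621265]
```

View pics/w2.png

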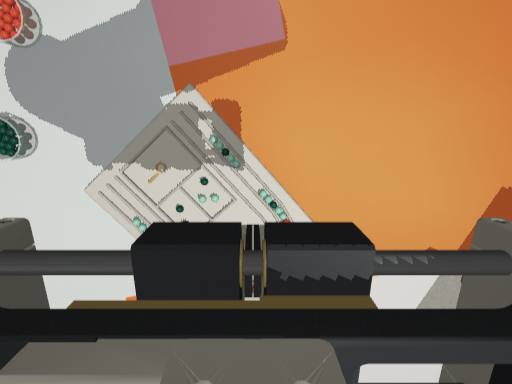

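The gap lies between the mint beads at (236,163) and (263,193), so its middle is near (250,178). My estimate projects to (252,178), which is a good match, so I descend.

apply_moves --targets '[{"dp":[0.001,0,-0.02],"yaw":0},{"dp":[0.001,0,-0.05],"yaw":0},{"dp":[0.001,0,-0.08],"yaw":0},{"dp":[0.001,0,-0.11],"yaw":0},{"dp":[0.001,0,-0.132],"yaw":0},{"dp":[0.001,0,-0.145],"yaw":0},{"dp":[0.001,0,-0.15],"yaw":0},{"dp":[0.001,0,-0.15],"yaw":0},{"dp":[0.001,0,-0.15],"yaw":0},{"dp":[0.001,0,-0.15],"yaw":0}]'

```text
time_s: 7.28
tcp_pos: [0.4952, 0.2083, 0.0689]
eef_rot: [180.0, 0.1, -156.5]
contact_force: [-0.2, -0.1, -0.2]
gripper_width: 0.0001
gripper_force: 0.0
```

apply_moves --targets '[{"dp":[0,0,0],"yaw":0},{"dp":[0,0,0],"yaw":0},{"dp":[0,0,0],"yaw":0},{"dp":[0,0,0],"yaw":0},{"dp":[0,0,0],"yaw":0},{"dp":[0,0,0],"yaw":0},{"dp":[0,0,0],"yaw":0},{"dp":[0,0,0],"yaw":0},{"dp":[0,0,0],"yaw":0},{"dp":[0,0,0],"yaw":0},{"dp":[0,0,0],"yaw":0},{"dp":[0,0,0],"yaw":0},{"dp":[0,0,0],"yaw":0},{"dp":[0,0,0],"yaw":0},{"dp":[0,0,0],"yaw":0},{"dp":[0,0,0],"yaw":0},{"dp":[0,0,0],"yaw":0},{"dp":[0,0,0],"yaw":0},{"dp":[0,0,0],"yaw":0},{"dp":[0,0,0],"yaw":0}]'

```text
time_s: 8.95
tcp_pos: [0.4945, 0.2082, 0.0676]
eef_rot: [180.0, 0.0, -156.5]
contact_force: [0.5, -1.0, 0.2]
gripper_width: 0.0005
gripper_force: 0.0
```

apply_moves --targets '[{"dp":[0,0,0],"yaw":0},{"dp":[0,0,0],"yaw":0},{"dp":[0,0,0],"yaw":0},{"dp":[0,0,0],"yaw":0},{"dp":[0,0,0],"yaw":0},{"dp":[0,0,0],"yaw":0},{"dp":[0,0,0],"yaw":0},{"dp":[0,0,0],"yaw":0},{"dp":[0,0,0],"yaw":0},{"dp":[0,0,0],"yaw":0}]'

```text
time_s: 9.78
tcp_pos: [0.4945, 0.2082, 0.0676]
eef_rot: [180.0, 0.0, -156.5]
contact_force: [0.8, 0.8, 0.7]
gripper_width: 0.0002
gripper_force: 0.0
```

apply_moves --targets '[{"dp":[0,0,0.02],"yaw":0},{"dp":[0,0,0.05],"yaw":0},{"dp":[0,0,0.085],"yaw":0},{"dp":[0,0,0.12],"yaw":0},{"dp":[0,0,0.15],"yaw":0},{"dp":[0,0,0.18],"yaw":0},{"dp":[0,0,0.205],"yaw":0},{"dp":[0,0,0.22],"yaw":0},{"dp":[0,0,0.22],"yaw":0},{"dp":[0,0,0.22],"yaw":0},{"dp":[0,0,0.22],"yaw":0},{"dp":[0,0,0.22],"yaw":0},{"dp":[0,0,0.22],"yaw":0},{"dp":[0,0,0.22],"yaw":0}]'

```text
time_s: 10.95
tcp_pos: [0.4943, 0.208, 0.2867]
eef_rot: [-180.0, -0.1, -156.5]
contact_force: [0.7, -0.6, -0.5]
gripper_width: 0.0003
gripper_force: 0.0
```

Both holds are done and the fingertips are at about 26 cm, so I hand in the job.

```bash
python3 -c "
from plant import r
print(r.close_job())"
```

```text
the job is handed in; nothing more can be done
None
```

The arm pointed at the coral-red pot and then at the gap in the bead row, holding over 2 s at each, then raised the fingertips to about 26 cm; the force readings showed no contact, and I handed the job in at about 11 s.

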